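Set out the signing table

ROBOT

A 6-joint arm with a two-finger parallel gripper is mounted at the origin on the work surface. World frame = base frame: x ahead of the robot, y to its left, z up, the work surface at z = 0. Lengths are in m, angles in degrees, forces in N, time in s.
With the tool pointing down it reaches from about 0.275 to 1 m from the base axis. Payload 8.4 kg.
Tool frame: the origin (TCP) lies on the centre line of the jaws, within the pads' length; the fingertips stand 19 mm ahead of it and the grasp point (between the pads) is the TCP; z points along the fingers, y is the line along which they close (so a half turn about z gives the same grasp; the last joint's range is limited). The gripper opens to 85 mm and grips with 20 to 120 N. Pads are 22 mm wide; open, the fingers measure 114 mm over their backs; the gripper's body (76 mm by 85 mm) begins 54 mm behind the grasp point. The pads swing forward as they close: fully open they stand 13 mm farther back than shut.
Start: joints at [69.706, 20.225, 93.587, -0, 66.188, -0.138], TCP at [0.215, 0.587, 0.25] pointing down, gripper open.
Joint ranges: [-150.9, 150.9], [-52.94, 120.26], [3.33, 152.33], [-74.26, 254.26], [0, 154.13], [-172.89, 172.89]. Speed limits (degrees/s): [127.2, 127.2, 159.86, 180, 180, 180].

INTERFACE

Orientations are given as a 3x3 rotation matrix whose columns are the frame's x, y, z axes.
In Python, from cell import arm, grab_frame, models gives the robot as it stands. The module is installed in compiled form; this text tells all that it offers.
- The arm moves only by the tool step_arm, never from a script. Its argument "rows" is a list of rows, each a list of 5 numbers: the closure, from -1 (fully open) to 1 (shut), so that 0 is half open, then the shift along the tool's x, y, z in m, then the turn about the tool's z in degrees. A call has 1 to 20 rows; each row shifts and turns the commanded pose from where the row before left it, along the tool's axes as they then stand; what a row does not reach is not made up. A row lasts 1/12 s, in which the tool goes at most 41.7 mm and 7.16 degrees, less where a joint would pass 70% of its speed; a pose out of reach is approached as far as the arm can. A call with a gripper value outside its range is refused whole. The fingers move at their own pace and stop on an object; "grip_force" is the grip in N (left out, the last holds). Time passes only in rows, so rows that do not move let the fingers close. It gives the time, the measured TCP pose, the force, the opening and the grip force at its end, in the units of the state.
- arm.get_state(): the state, without advancing time (a new reading comes with each control period).
- grab_frame(name): name is "side" or "top"; returns a dict with "color" (420x560x3 uint8, red, green, blue), "intrinsics" (3x3 intrinsics, pixels), "T" (4x4, takes a point from camera to world coordinates). Camera axes: x right, y down, z forward; pixel columns grow to the right and rows downward; lengths in m; the calibration is good to about 2 mm. A picture is of the moment at which its call begins. There is no depth.
- arm.close_job(): hands the job in; it is judged then, once.
Trained networks look in a picture, given as the dict that the camera call returned (one of the last four; its "shot" number tells which), for a name from the list of things; names that differ only in an ending like _2 or _b are one class to them, and where a whole thing is asked for, a point or a joint stands for the part that bears it (a point fixed in the world has none). Each returns a list of dicts, best first, with "confidence" (0 to 1); they miss things now and then, are a little off and sometimes report something else, mostly with a low value. They report only what shows in the picture. A call takes as long as a camera call. They do not tell look-alikes from the thing itself.
- models.find_in(picture, target): "bbox" ([left, top, right, bottom] in pixels, round what is visible of it).
- models.trace(picture, target): "pixels" (420x560 bool, what is visible of it) and "bbox" ([left, top, right, bottom] in pixels, round what is visible of it).
The state is a dict: "time": time; "joint_pos": joint angles; "qd": joint speeds; "joint_torque": joint torques, N m; "position": TCP position; "orientation": TCP orientation; "contact_force": force on the tool from outside, world axes, zero at the start; "wrist_torque": the same for the moment, N m; "opening": finger opening in m; "finger_force": force on a finger pad.
Only numpy, scipy, OpenCV 4.12 (cv2) and the standard library are available. Lean on these libraries where they do the work, as an engineer would, in place of code of your own. Each camera call takes 0.05 s, during which the arm holds its last target. There are 200 camera calls.

TASK

The artist's things are piled on the long pencil tin: take the pile apart and set each of the five things upright in the wooden holder made for its shape and size (ink jar in the small round one, round flat tin in the large round one, square tin in the square one, stamp in the small oblong one, and the pencil tin itself in the long one). Each must sit flat on its holder's floor, inside the rim. Set things down gently without dropping any, and keep the ink jar upright throughout.

Things in the scene. Friction and masses are not known exactly. Their poses are not given: they have to be found in the camera images.
- pencil_tin_mid (a point): Centre (half-way up) of the long closed pencil tin, dark grey painted metal, 170 x 60 x 30 mm high, 0.15 to 0.3 kg. It lies on the table at the bottom of the pile, its top at 30 mm. Its x axis runs along the length, y across the 60 mm width, z up. On its lid, 45 mm either side of its centre along x, stand the square tin and the round flat tin (either one at either end)
- pad_tin_mid (a point): Centre (half-way up) of the square closed ink-pad tin, bare metal, 54 x 54 x 30 mm high, about 0.12 kg. x and y axes parallel to its sides, z up. At the start it stands on the pencil tin, with the jar or the stamp on its lid
- clip_tin_mid (a point): Centre (half-way up) of the round flat closed tin, bare metal, 54 mm diameter, 30 mm high, about 0.11 kg, z up. At the start it stands on the pencil tin, with the jar or the stamp on its lid
- jar_mid (a point): Centre (half-way up) of the closed ink jar, straight-sided, 40 mm diameter, 46 mm high, dark with a paper band and black cap, 0.07 to 0.14 kg, z up. At the start it stands on the square tin or the round flat tin
- stamp_mid (a point): Centre (half-way up) of the wooden hand stamp, 58 mm high in all: an oblong base 42 mm (along its x) by 28 mm (along its y), 16 mm high, with an upright round handle of 23 mm diameter above it, straight-sided from 30 to 50 mm above the underside and ending at 58 mm. About 0.06 kg, z up. At the start it stands on the square tin or the round flat tin
- pencil_holder: The long holder for the pencil tin: inside 186 mm (along its x) by 76 mm (along its y). Fixed to the table, plain light wood, floor 3 mm thick, rim 9 mm high above the table, walls 5 mm thick. Origin: centre of its underside, on the table; z up
- pad_holder: The square holder for the square tin: inside 70 x 70 mm along its x and y. Fixed to the table, plain light wood, floor 3 mm thick, rim 9 mm high above the table, walls 5 mm thick. Origin: centre of its underside, on the table; z up
- clip_holder: The large round holder for the round flat tin: inside diameter 70 mm. Fixed to the table, plain light wood, floor 3 mm thick, rim 9 mm high above the table, walls 5 mm thick. Origin: centre of its underside, on the table; z up
- jar_holder: The small round holder for the ink jar: inside diameter 56 mm. Fixed to the table, plain light wood, floor 3 mm thick, rim 9 mm high above the table, walls 5 mm thick. Origin: centre of its underside, on the table; z up
- stamp_holder: The small oblong holder for the stamp: inside 58 mm (along its x) by 44 mm (along its y). Fixed to the table, plain light wood, floor 3 mm thick, rim 9 mm high above the table, walls 5 mm thick. Origin: centre of its underside, on the table; z up
Not all that is in view belongs to the job. Leave any pink look-alike of the part that bears stamp_mid alone.

How it is judged (in metres and radians):
At the end, for the whole second after the job is handed in: Each of the five things is in its own holder: within 13 mm of the centre of the holder (stamp: 16 mm), resting on its floor (height within +2/-3 mm), upright within 0.03 rad and at rest (horizontal distance between pencil_tin_mid and pencil_holder below 0.013 m and z of pencil_tin_mid in the frame of pencil_holder between 0.015 and 0.02 m and angle between each of pencil_tin_mid, pad_tin_mid, clip_tin_mid, jar_mid, stamp_mid's own z axis and vertical below 0.03 rad and linear speed of each of pencil_tin, pad_tin, clip_tin, jar, stamp below 0.02 m/s and horizontal distance between pad_tin_mid and pad_holder below 0.013 m and z of pad_tin_mid in the frame of pad_holder between 0.015 and 0.02 m and horizontal distance between clip_tin_mid and clip_holder below 0.013 m and z of clip_tin_mid in the frame of clip_holder between 0.015 and 0.02 m and horizontal distance between jar_mid and jar_holder below 0.013 m and z of jar_mid in the frame of jar_holder between 0.023 and 0.028 m and horizontal distance between stamp_mid and stamp_holder below 0.016 m and z of stamp_mid in the frame of stamp_holder between 0.029 and 0.034 m); the robot touches nothing.
It fails at once if the ink jar is tipped (angle between jar_mid's own z axis and vertical above 0.6 rad).
It fails at once if one of the five things is dropped or thrown (moves faster than 0.7 m/s with no finger on it) ((linear speed of pencil_tin above 0.7 m/s and contact force between the fingers and pencil_tin below 0.05 N) or (linear speed of pad_tin above 0.7 m/s and contact force between the fingers and pad_tin below 0.05 N) or (linear speed of clip_tin above 0.7 m/s and contact force between the fingers and clip_tin below 0.05 N) or (linear speed of jar above 0.7 m/s and contact force between the fingers and jar below 0.05 N) or (linear speed of stamp above 0.7 m/s and contact force between the fingers and stamp below 0.05 N)).
It also fails if it takes over 144 s, if anything falls off the work surface, if the arm or the gripper's body presses on something with over 40 N, if the wrist force passes 120 N, or if a joint passes its speed limit or range.

## Working session

There is one attempt and no reset: what is moved stays moved. The work goes in short steps, Python scripts to look and compute and a tool call to move; the robot and the scene stay as the last step left them, time stands still between calls to the robot, and variables do not carry over. Pictures are saved under pics/ and viewed, at most 14 in all, crops included, and the job is handed in when it is done.

Besides the shell and the picture viewer there is one more tool, called after "Request:" by a JSON object that holds its "fn" and its "kwargs". step_arm: Moves the arm, as the interface text tells. Its arguments: {"type":"object","properties":{"rows":{"type":"array","items":{"type":"array","items":{"type":"number"}}},"grip_force":{"type":"number"}},"required":["rows"]}

```bash
mkdir -p pics; ls
python3 - <<'E'
from cell import arm, grab_frame, models
import cv2, numpy as np
s=arm.get_state(); print(s['time'],s['position'],np.round(s['orientation'],3).tolist(),s['opening'])
for n in ("top","side"):
    f=grab_frame(n); cv2.imwrite(f"pics/{n}0.png",f['color'][:,:,::-1]); print(n,f['intrinsics'].tolist(),np.round(f['T'],4).tolist())
    for t in "pencil_tin_mid pad_tin_mid clip_tin_mid jar_mid stamp_mid pencil_holder pad_holder clip_holder jar_holder stamp_holder".split():
        print(t,[(np.round(d['bbox']).tolist(),round(d['confidence'],2)) for d in models.find_in(f,t)[:4]])
E
```

```text
pics
0.0 [0.21519926 0.58630814 0.24958395] [[-0.939, 0.345, -0.0], [0.345, 0.939, -0.001], [0.0, -0.001, -1.0]] 0.08564209606633306
top [[539.9679668562202, 0.0, 272.93790657876855], [0.0, 539.9679668562202, 215.10750808488854], [0.0, 0.0, 1.0]] [[-0.0283, -0.9983, 0.0506, 0.4862], [-0.9995, 0.029, 0.0138, -0.0055], [-0.0153, -0.0501, -0.9986, 1.2447], [0.0, 0.0, 0.0, 1.0]]
pencil_tin_mid [([316.0, 182.0, 347.0, 251.0], 0.79)]
pad_tin_mid [([316.0, 183.0, 346.0, 214.0], 0.87)]
clip_tin_mid [([322.0, 229.0, 343.0, 253.0], 0.69)]
jar_mid [([324.0, 230.0, 348.0, 247.0], 0.61)]
stamp_mid [([318.0, 147.0, 338.0, 165.0], 0.61), ([274.0, 166.0, 296.0, 176.0], 0.58), ([322.0, 190.0, 341.0, 209.0], 0.48), ([385.0, 255.0, 424.0, 291.0], 0.19)]
pencil_holder [([210.0, 193.0, 254.0, 281.0], 0.84)]
pad_holder [([384.0, 252.0, 421.0, 290.0], 0.73)]
clip_holder [([136.0, 250.0, 172.0, 287.0], 0.91)]
jar_holder [([392.0, 181.0, 421.0, 208.0], 0.89)]
stamp_holder [([142.0, 181.0, 171.0, 217.0], 0.91)]
side [[393.9710891952509, 0.0, 280.8911646271606], [0.0, 393.9710891952509, 209.93840725630142], [0.0, 0.0, 1.0]] [[0.7304, -0.4935, 0.4723, 0.1053], [-0.683, -0.5269, 0.5058, -0.4669], [-0.0008, -0.692, -0.7219, 0.7511], [0.0, 0.0, 0.0, 1.0]]
pencil_tin_mid [([279.0, 241.0, 350.0, 291.0], 0.91)]
pad_tin_mid [([312.0, 228.0, 347.0, 257.0], 0.89), ([304.0, 319.0, 356.0, 371.0], 0.16)]
clip_tin_mid [([286.0, 254.0, 316.0, 277.0], 0.69)]
jar_mid [([290.0, 238.0, 312.0, 262.0], 0.79), ([278.0, 242.0, 347.0, 290.0], 0.27)]
stamp_mid [([308.0, 197.0, 326.0, 222.0], 0.62), ([324.0, 216.0, 334.0, 238.0], 0.6), ([343.0, 213.0, 363.0, 235.0], 0.55)]
pencil_holder [([198.0, 194.0, 281.0, 245.0], 0.67)]
pad_holder [([302.0, 317.0, 357.0, 374.0], 0.74)]
clip_holder [([164.0, 180.0, 193.0, 204.0], 0.65), ([375.0, 284.0, 411.0, 311.0], 0.31)]
jar_holder [([376.0, 283.0, 411.0, 308.0], 0.61)]
stamp_holder [([212.0, 163.0, 242.0, 179.0], 0.52)]
```

Run:
```python
import cv2
a=cv2.imread("pics/top0.png"); cv2.imwrite("pics/t1.png",cv2.resize(a[135:300,125:435],None,fx=2.58,fy=2.58,interpolation=cv2.INTER_CUBIC))
b=cv2.imread("pics/side0.png"); cv2.imwrite("pics/s1.png",cv2.resize(b[150:380,150:430],None,fx=2.6,fy=2.6,interpolation=cv2.INTER_CUBIC))
```

```text
(no output)
```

View pics/t1.png

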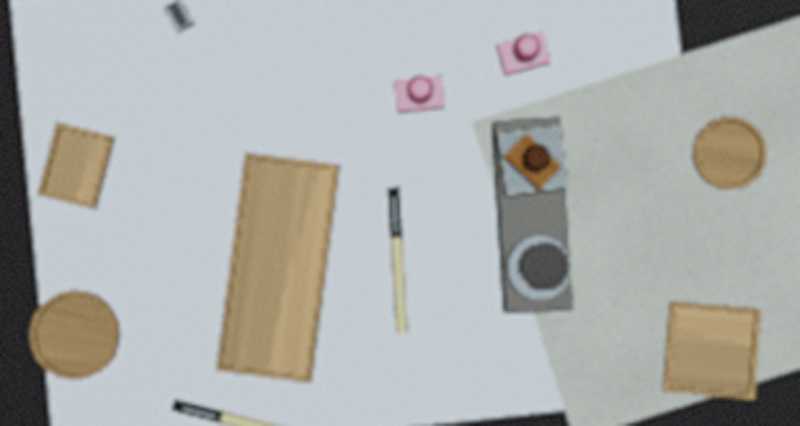

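View pics/s1.png

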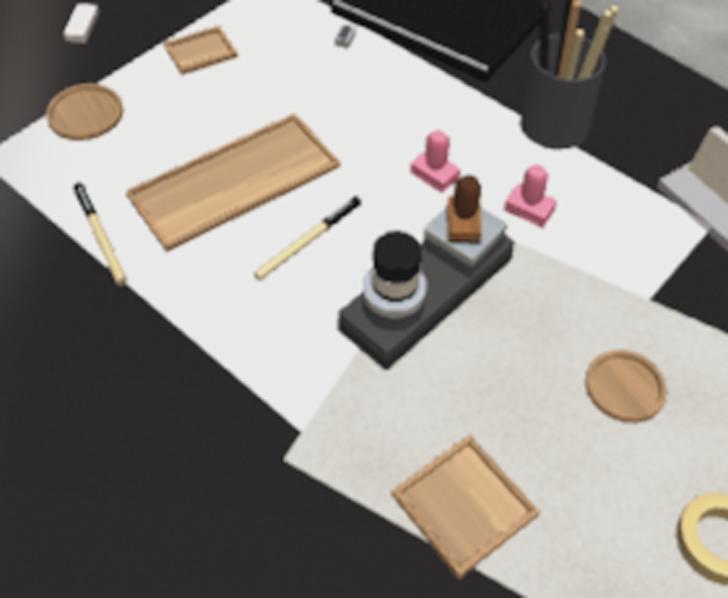

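The top picture shows the wooden stamp at about (332,196) on the square tin, the jar at (335,238) on the round tin, and the pencil tin beneath, running from (316,182) to (347,255). There are three stamp candidates: the pink ones at (328,155) and (287,171), and the brown wooden one at (332,197). I choose the brown one, since the pink ones are look-alikes. The crops above already confirm that it stands on the square tin.

```bash
cat > h.py <<'E'
from cell import arm, grab_frame, models
import cv2, numpy as np
from scipy.optimize import minimize
def box(lx,ly,z0,z1): return [np.array([[sx*lx/2,sy*ly/2,z] for sx in(1,-1) for sy in(1,-1) for z in(z0,z1)])]
def cyl(d,z0,z1):
    a=np.linspace(0,2*np.pi,32,endpoint=False); return [np.array([[d/2*np.cos(t),d/2*np.sin(t),z] for t in a for z in(z0,z1)])]
# shapes with z from underside
S=dict(pencil_tin_mid=box(.17,.06,0,.03),pad_tin_mid=box(.054,.054,0,.03),clip_tin_mid=cyl(.054,0,.03),jar_mid=cyl(.04,0,.046),
 stamp_mid=box(.042,.028,0,.016)+cyl(.023,.016,.058),pencil_holder=box(.196,.086,0,.009),pad_holder=box(.08,.08,0,.009),
 clip_holder=cyl(.08,0,.009),jar_holder=cyl(.066,0,.009),stamp_holder=box(.068,.054,0,.009))
def proj(f,P):
    T=np.linalg.inv(f['T']); p=(P@T[:3,:3].T+T[:3,3])@f['intrinsics'].T; return p[:,:2]/p[:,2:]
def ray(f,uv,z):
    d=f['T'][:3,:3]@np.linalg.inv(f['intrinsics'])@[uv[0],uv[1],1]; o=f['T'][:3,3]; return o+d*(z-o[2])/d[2]
K=4
def render(f,name,x,y,th,z):
    c,s=np.cos(th),np.sin(th); R=np.array([[c,-s,0],[s,c,0],[0,0,1]])
    m=np.zeros((420*K,560*K),np.uint8)
    for P in S[name]:
        q=(proj(f,P@R.T+[x,y,z])+.5)*K
        cv2.fillConvexPoly(m,cv2.convexHull(np.round(q*16).astype(np.int32)),255,shift=4)
    return cv2.resize(m,(560,420),interpolation=cv2.INTER_AREA)/255.
def pick(f,name,near=None):
    L=models.trace(f,name)
    if near is not None and L:
        L=sorted(L,key=lambda d:np.hypot((d['bbox'][0]+d['bbox'][2])/2-near[0],(d['bbox'][1]+d['bbox'][3])/2-near[1]))
    return L[0]['pixels'].astype(float) if L else None
def fit(views,name,z,x0,masks,ign):
    """views: list of frames; masks: per view; ign: per view bool ignored pixels"""
    def cost(p):
        t=0
        for f,m,g in zip(views,masks,ign):
            r=render(f,name,p[0],p[1],p[2],z); w=~g
            t+=(np.abs(r-m)*w).sum()/(m*w).sum()
        return t
    best=None
    yaws=[0] if S[name][0].shape[0]>8 else [x0[2]+a for a in ((0,) if len(x0)>3 else np.radians([0,45,90,135]))]
    for a in yaws:
        sim=np.array([[x0[0],x0[1],a],[x0[0]+.008,x0[1],a],[x0[0],x0[1]+.008,a],[x0[0],x0[1],a+.3]])
        r=minimize(cost,[x0[0],x0[1],a],method='Nelder-Mead',options=dict(initial_simplex=sim,xatol=2e-4,fatol=1e-4,maxiter=120))
        if best is None or r.fun<best.fun: best=r
    return best.x,best.fun/len(views)
E
cat > m.py <<'E'
from h import *
fs=[grab_frame("top"),grab_frame("side")]
Z=dict(jar_mid=.06,stamp_mid=.06,clip_tin_mid=.03,pad_tin_mid=.03,pencil_tin_mid=0)
near={'stamp_mid':[(332,197),(329,227)],'pad_holder':[(402,271),(330,345)],'clip_holder':[(154,268),(179,192)],'jar_holder':[(406,194),(393,296)],'stamp_holder':[(156,199),(227,171)],'jar_mid':[(335,238),(301,250)],'pad_tin_mid':[(331,198),(330,242)]}
M={n:[pick(f,n,near.get(n,[None]*2)[i]) for i,f in enumerate(fs)] for n in S}
for n in S:
    z=Z.get(n,0); 
    occ=[k for k in Z if Z[k]>z+.01 and n in Z]
    for vs in ([0],[1],[0,1]):
        vs=[v for v in vs if M[n][v] is not None]
        if not vs: print(n,'none');continue
        ms=[M[n][v] for v in vs]
        ig=[np.any([M[k][v]>0 for k in occ if M[k][v] is not None],axis=0) if occ else np.zeros((420,560),bool) for v in vs]
        v=vs[0]; ys,xs=np.nonzero(ms[0]); c=ray(fs[v],((xs.min()+xs.max())/2,(ys.min()+ys.max())/2),z+.02)
        p,e=fit([fs[v] for v in vs],n,z,[c[0],c[1],0],ms,ig)
        print(n,vs,np.round(p[:2],4),'yaw',round(np.degrees(p[2]),1),'err',round(e,3))
E
time python3 m.py
```

```text
pencil_tin_mid [0] [ 0.5368 -0.1178] yaw 2.0 err 0.148
pencil_tin_mid [1] [ 0.537  -0.1155] yaw 1.7 err 0.083
pencil_tin_mid [0, 1] [ 0.5369 -0.1171] yaw 182.2 err 0.132
pad_tin_mid [0] [ 0.5823 -0.1165] yaw 6.6 err 0.202
pad_tin_mid [1] [ 0.5809 -0.1156] yaw 99.5 err 0.09
pad_tin_mid [0, 1] [ 0.5821 -0.1159] yaw 7.5 err 0.16
clip_tin_mid [0] [ 0.4892 -0.1184] yaw 3.7 err 0.333
clip_tin_mid [1] [ 0.4882 -0.1179] yaw -7.8 err 0.064
clip_tin_mid [0, 1] [ 0.4885 -0.1178] yaw 4.0 err 0.207
jar_mid [0] [ 0.4918 -0.1196] yaw 4.3 err 0.078
jar_mid [1] [ 0.4918 -0.1188] yaw 9.3 err 0.11
jar_mid [0, 1] [ 0.4915 -0.1191] yaw 7.3 err 0.098
stamp_mid [0] [ 0.5805 -0.1149] yaw 44.2 err 0.084
stamp_mid [1] [ 0.5792 -0.1148] yaw 43.0 err 0.203
stamp_mid [0, 1] [ 0.5801 -0.1148] yaw 42.5 err 0.152
pencil_holder [0] [0.4988 0.1078] yaw -8.9 err 0.034
pencil_holder [1] [0.4971 0.1097] yaw 172.1 err 0.048
pencil_holder [0, 1] [0.4981 0.1086] yaw 171.4 err 0.046
pad_holder [0] [ 0.4143 -0.2746] yaw 83.2 err 0.037
pad_holder [1] [ 0.4127 -0.2742] yaw -6.5 err 0.055
pad_holder [0, 1] [ 0.4137 -0.2744] yaw 83.4 err 0.051
clip_holder [0] [0.4428 0.2908] yaw 15.8 err 0.063
clip_holder [1] [0.4416 0.2916] yaw -21.2 err 0.04
clip_holder [0, 1] [0.4423 0.2912] yaw 1.8 err 0.058
jar_holder [0] [ 0.5887 -0.2975] yaw 4.4 err 0.034
jar_holder [1] [ 0.5871 -0.2955] yaw 6.3 err 0.105
jar_holder [0, 1] [ 0.5883 -0.2972] yaw -0.0 err 0.078
stamp_holder [0] [0.5943 0.2868] yaw 165.1 err 0.05
stamp_holder [1] [0.5934 0.2896] yaw 164.3 err 0.074
stamp_holder [0, 1] [0.5938 0.2876] yaw 165.0 err 0.079
real	0m42.030s
user	0m25.866s
sys	0m22.753s
```

Request:
{"fn": "step_arm", "kwargs": {"rows": [[-1, 0, 0, 0, -6.7], [-1, 0, 0, 0, -6.7], [-1, 0, 0, 0, -6.8], [-1, -0.0166, -0.032, 0, 0], [-1, -0.0166, -0.032, 0, 0], [-1, -0.0166, -0.032, 0, 0], [-1, -0.0166, -0.032, 0, 0], [-1, -0.0166, -0.032, 0, 0], [-1, -0.0166, -0.032, 0, 0], [-1, -0.0166, -0.032, 0, 0], [-1, -0.0166, -0.032, 0, 0], [-1, -0.0166, -0.032, 0, 0], [-1, -0.0166, -0.032, 0, 0], [-1, -0.0166, -0.032, 0, 0], [-1, -0.0166, -0.032, 0, 0], [-1, -0.0166, -0.032, 0, 0], [-1, -0.0166, -0.032, 0, 0], [-1, -0.0166, -0.032, 0, 0], [-1, -0.0166, -0.032, 0, 0], [-1, -0.0166, -0.032, 0, 0]], "grip_force": 25}}

```text
time: 3.87
position: [0.4986, 0.0411, 0.2506]
orientation: [[-1.0, -0.001, 0.001], [-0.001, 1.0, 0.0], [-0.001, 0.0, -1.0]]
contact_force: [0.4, 1.1, 0.4]
opening: 0.0852
finger_force: 0.0
```

```bash
cat > go.py <<'E'
# go.py x y z a : remaining turn, then tool-frame shift (after the turn)
import sys, numpy as np
from cell import arm
s=arm.get_state(); R=s['orientation']; p=np.array(s['position']); a0=np.degrees(np.arctan2(R[1][0],R[0][0]))
print('t',round(s['time'],2),'pos',np.round(p,4),'yaw',round(a0,2),'tilt',round(R[2][2],4),'open',round(s['opening'],4),'F',np.round(s['contact_force'],1),'ff',s['finger_force'],'q',np.round(s['joint_pos'],0))
if len(sys.argv)>4:
    x,y,z,a=map(float,sys.argv[1:5]); t=np.radians(a); d=np.array([x,y,z])-p
    print('turn',round((a0-a+180)%360-180,2),'shift',np.round([d[0]*np.cos(t)+d[1]*np.sin(t),d[0]*np.sin(t)-d[1]*np.cos(t),-d[2]],4))
E
python3 go.py .580 -.115 .25 180
```

```text
t 3.87 pos [0.4986 0.0411 0.2506] yaw -179.97 tilt -1.0 open 0.0852 F [0.4 1.1 0.4] ff 0.0 q [  5.   9. 109.   0.  62. -85.]
turn 0.03 shift [-0.0814 -0.1561  0.0006]
```

Request:
{"fn": "step_arm", "kwargs": {"rows": [[-1, -0.0163, -0.0312, 0, 0], [-1, -0.0163, -0.0312, 0, 0], [-1, -0.0163, -0.0312, 0, 0], [-1, -0.0163, -0.0312, 0, 0], [-1, -0.0162, -0.0312, 0, 0], [-1, 0, 0, 0.025, 0], [-1, 0, 0, 0.025, 0], [-1, 0, 0, 0.025, 0], [-1, 0, 0, 0.025, 0], [-1, 0, 0, 0, 0], [-1, 0, 0, 0, 0]]}}

```text
time: 4.78
position: [0.5787, -0.1129, 0.1495]
orientation: [[-1.0, -0.001, -0.003], [-0.001, 1.0, 0.001], [0.003, 0.001, -1.0]]
contact_force: [0.3, -0.0, -0.1]
opening: 0.0858
finger_force: 0.0
```

```bash
python3 go.py .580 -.115 .1 180
python3 - <<'E'
from h import *
o=[]
for n,b in (("side",(150,260,270,400)),("top",(140,260,270,400))):
    f=grab_frame(n)['color'][:,:,::-1]; c=f[b[0]:b[1],b[2]:b[3]]; o.append(cv2.resize(c,(380,340),interpolation=cv2.INTER_CUBIC))
cv2.imwrite("pics/a1.png",np.hstack(o))
E
```

```text
t 4.78 pos [ 0.5787 -0.1129  0.1495] yaw -179.96 tilt -1.0 open 0.0858 F [ 0.3 -0.  -0.1] ff 0.0 q [ -11.   24.  103.   -0.   54. -101.]
turn 0.04 shift [-0.0013 -0.0021  0.0495]
```

View pics/a1.png

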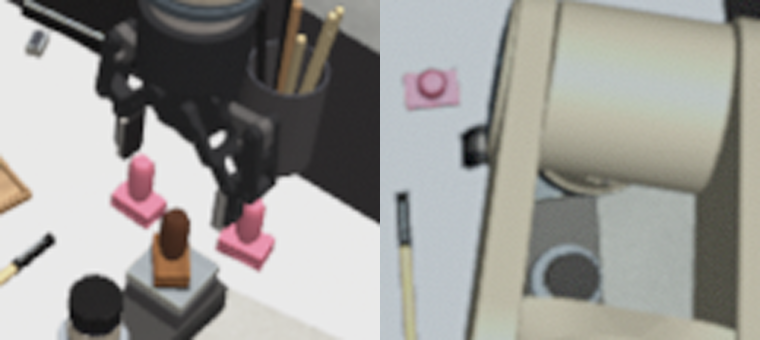

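The picture shows the open fingers on either side of the brown handle, at about (175,235) in the left half, with the square tin beneath it. I'll lower and grip.

Request:
{"fn": "step_arm", "kwargs": {"rows": [[-1, -0.0013, -0.002, 0.0165, 0], [-1, 0, 0, 0.0165, 0], [-1, 0, 0, 0.0165, 0], [-1, 0, 0, 0, 0], [-0.3, 0, 0, 0, 0], [0.2, 0, 0, 0, 0], [0.6, 0, 0, 0, 0], [0.8, 0, 0, 0, 0], [0.8, 0, 0, 0, 0], [0.8, 0, 0, 0, 0], [0.8, 0, 0, 0, 0]], "grip_force": 25}}

```text
time: 5.8
position: [0.5815, -0.1151, 0.1016]
orientation: [[-1.0, -0.001, 0.002], [-0.001, 1.0, -0.0], [-0.002, -0.0, -1.0]]
contact_force: [-0.3, 0.6, 6.5]
opening: 0.0222
finger_force: 24.5
```

```bash
python3 go.py .580 -.115 .1 180
```

```text
t 5.8 pos [ 0.5815 -0.1151  0.1016] yaw -179.96 tilt -1.0 open 0.0222 F [-0.3  0.6  6.5] ff 24.49982375081163 q [ -11.   27.  104.    0.   48. -101.]
turn 0.04 shift [0.0015 0.0001 0.0016]
```

Request:
{"fn": "step_arm", "kwargs": {"rows": [[0.8, 0, 0, -0.005, 0], [0.8, 0, 0, -0.01, 0], [0.8, 0, 0, -0.02, 0], [0.8, 0, 0, -0.025, 0], [0.8, 0, 0, -0.025, 0], [0.8, 0, 0, -0.015, 0], [0.8, -0.001, 0.0288, 0, 0], [0.8, -0.001, 0.0288, 0, 0], [0.8, -0.001, 0.0288, 0, 0], [0.8, -0.001, 0.0288, 0, 0], [0.8, -0.001, 0.0288, 0, 0], [0.8, -0.001, 0.0288, 0, 0], [0.8, -0.001, 0.0288, 0, 0], [0.8, -0.001, 0.0288, 0, 0], [0.8, -0.001, 0.0288, 0, 0], [0.8, -0.001, 0.0288, 0, 0], [0.8, -0.001, 0.0288, 0, 0], [0.8, -0.001, 0.0288, 0, 0], [0.8, -0.001, 0.0288, 0, 0], [0.8, -0.001, 0.0288, 0, 0]]}}

```text
time: 7.47
position: [0.5942, 0.2896, 0.2015]
orientation: [[-1.0, -0.001, -0.0], [-0.001, 1.0, -0.0], [0.0, -0.0, -1.0]]
contact_force: [0.8, -0.5, 0.7]
opening: 0.022
finger_force: 24.7
```

Request:
{"fn": "step_arm", "kwargs": {"rows": [[0.8, 0, 0, 0, 6.5], [0.8, 0, 0, 0, 6.5], [0.8, 0, 0, 0, 6.5], [0.8, 0, 0, 0, 6.5], [0.8, 0, 0, 0, 6.5], [0.8, 0, 0, 0, 6.5], [0.8, 0, 0, 0, 6.5], [0.8, 0, 0, 0, 6.5], [0.8, 0, 0, 0, 6.5], [0.8, 0, 0, 0, 0], [0.8, 0, 0, 0, 0]]}}

```text
time: 8.38
position: [0.5944, 0.2881, 0.2012]
orientation: [[-0.526, 0.85, -0.0], [0.85, 0.526, -0.0], [-0.0, -0.0, -1.0]]
contact_force: [-0.6, 0.9, 0.2]
opening: 0.0217
finger_force: 24.7
```

```bash
python3 go.py .5938 .2876 .0446 121.5
```

```text
t 8.38 pos [0.5944 0.2881 0.2012] yaw 121.75 tilt -1.0 open 0.0217 F [-0.6  0.9  0.2] ff 24.7410185134504 q [26. 26. 91. -0. 63. -6.]
turn 0.25 shift [-0.0002 -0.0008  0.1566]
```

Request:
{"fn": "step_arm", "kwargs": {"rows": [[0.8, 0, 0, 0.02, 0], [0.8, 0, 0, 0.03, 0], [0.8, 0, 0, 0.03, 0], [0.8, 0, 0, 0.03, 0], [0.8, 0, 0, 0.02, 0], [0.8, 0, 0, 0.01, 0], [0.8, 0, 0, 0, 0], [0.8, 0, 0, 0, 0]]}}

```text
time: 9.05
position: [0.5948, 0.2883, 0.0613]
orientation: [[-0.525, 0.851, 0.0], [0.851, 0.525, -0.0], [-0.0, 0.0, -1.0]]
contact_force: [1.0, 0.0, 0.0]
opening: 0.0222
finger_force: 24.7
```

```bash
python3 go.py .5938 .2876 .0446 121.5
cat > v.py <<'E'
# v.py out cam r0 r1 c0 c1 scale
import sys
from h import *
o,n=sys.argv[1:3]; r0,r1,c0,c1=map(int,sys.argv[3:7])
f=grab_frame(n)['color'][r0:r1,c0:c1,::-1]; cv2.imwrite(f"pics/{o}.png",cv2.resize(f,None,fx=4,fy=4,interpolation=cv2.INTER_CUBIC))
E
python3 v.py a2 side 110 220 150 300
```

```text
t 9.05 pos [0.5948 0.2883 0.0613] yaw 121.64 tilt -1.0 open 0.0222 F [1. 0. 0.] ff 24.74398358463077 q [26. 35. 96. -0. 48. -6.]
turn 0.14 shift [-0.0001 -0.0012  0.0167]
```

View pics/a2.png

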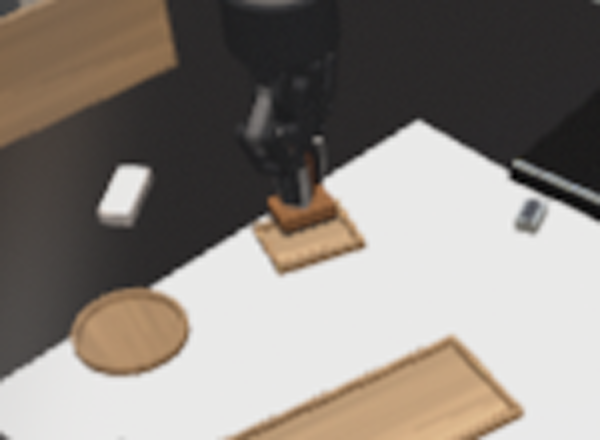

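The stamp base, at about (303,210) in the crop, is parallel to its holder and hangs over the holder's middle. I'll lower it.

Request:
{"fn": "step_arm", "kwargs": {"rows": [[0.8, 0, -0.001, 0.006, 0], [0.8, 0, 0, 0.005, 0], [0.8, 0, 0, 0.003, 0], [0.8, 0, 0, 0.002, 0], [0.8, 0, 0, 0, 0], [0.8, 0, 0, 0, 0]]}}

```text
time: 9.6
position: [0.5937, 0.2877, 0.0448]
orientation: [[-0.523, 0.852, 0.0], [0.852, 0.523, 0.0], [-0.0, 0.0, -1.0]]
contact_force: [0.1, -0.2, 0.6]
opening: 0.0224
finger_force: 24.7
```

```bash
python3 go.py .5938 .2876 .0446 121.5
```

```text
t 9.6 pos [0.5937 0.2877 0.0448] yaw 121.55 tilt -1.0 open 0.0224 F [ 0.1 -0.2  0.6] ff 24.745140609447844 q [26. 37. 97. -0. 47. -6.]
turn 0.05 shift [-0.0001  0.      0.0002]
```

Request:
{"fn": "step_arm", "kwargs": {"rows": [[0.8, 0, 0, 0.001, 0], [0.8, 0, 0, 0, 0], [0.8, 0, 0, 0, 0]]}}

```text
time: 9.85
position: [0.5938, 0.2877, 0.0446]
orientation: [[-0.523, 0.852, 0.0], [0.852, 0.523, 0.0], [-0.0, 0.0, -1.0]]
contact_force: [-1.1, -0.6, 7.7]
opening: 0.0221
finger_force: 25.4
```

Request:
{"fn": "step_arm", "kwargs": {"rows": [[0.6, 0, 0, 0, 0], [0.4, 0, 0, 0, 0], [0.1, 0, 0, 0, 0], [-0.3, 0, 0, 0, 0], [-0.7, 0, 0, 0, 0], [-1, 0, 0, 0, 0], [-1, 0, 0, -0.01, 0], [-1, 0, 0, -0.025, 0], [-1, 0, 0, -0.035, 0], [-1, 0, 0, -0.035, 0], [-1, 0, 0, -0.035, 0], [-1, 0, 0, -0.015, 0], [-1, 0, 0, 0, 0]]}}

```text
time: 10.93
position: [0.596, 0.2888, 0.2046]
orientation: [[-0.523, 0.852, 0.007], [0.852, 0.523, 0.004], [-0.001, 0.008, -1.0]]
contact_force: [0.1, -0.0, 0.0]
opening: 0.0852
finger_force: 0.0
```

```bash
python3 go.py .4915 -.119 .20 121.5
```

```text
t 10.93 pos [0.596  0.2888 0.2046] yaw 121.55 tilt -1.0 open 0.0852 F [ 0.1 -0.   0. ] ff 0.0 q [26. 26. 91.  0. 62. -6.]
turn 0.05 shift [-0.2931 -0.3022  0.0046]
```

Norm 0.421: 13 rows. Then down partway, and look.

Request:
{"fn": "step_arm", "kwargs": {"rows": [[-1, -0.0225, -0.0231, 0, 0], [-1, -0.0225, -0.0231, 0, 0], [-1, -0.0225, -0.0231, 0, 0], [-1, -0.0225, -0.0231, 0, 0], [-1, -0.0225, -0.0231, 0, 0], [-1, -0.0225, -0.0231, 0, 0], [-1, -0.0225, -0.0231, 0, 0], [-1, -0.0225, -0.0231, 0, 0], [-1, -0.0225, -0.0231, 0, 0], [-1, -0.0225, -0.0231, 0, 0], [-1, -0.0225, -0.0231, 0, 0], [-1, -0.0225, -0.0231, 0, 0], [-1, -0.0225, -0.0231, 0, 0], [-1, 0, 0, 0.025, 0], [-1, 0, 0, 0.025, 0], [-1, 0, 0, 0, 0], [-1, 0, 0, 0, 0]]}}

```text
time: 12.35
position: [0.4894, -0.1184, 0.1478]
orientation: [[-0.523, 0.852, -0.004], [0.852, 0.523, 0.001], [0.003, -0.003, -1.0]]
contact_force: [-1.0, 0.1, -0.3]
opening: 0.0855
finger_force: 0.0
```

```bash
python3 go.py .4915 -.119 .09 121.5; python3 v.py a3 side 190 310 250 390
python3 - <<'E'
from h import *
f=grab_frame('side')
n='stamp_mid'; m=pick(f,n,(232,160)); ys,xs=np.nonzero(m); print(xs.min(),xs.max(),ys.min(),ys.max())
print(fit([f],n,.003,[.594,.288,np.radians(165),1],[m],[np.zeros((420,560),bool)]))
E
```

```text
t 12.35 pos [ 0.4894 -0.1184  0.1478] yaw 121.53 tilt -1.0 open 0.0855 F [-1.   0.1 -0.3] ff 0.0 q [-14.  17. 113.  -0.  50. -45.]
turn 0.03 shift [-0.0016  0.0015  0.0578]
218 233 151 171
(array([0.59463798, 0.29362748, 2.85876155]), np.float64(0.23836985774702035))
```

View pics/a3.png

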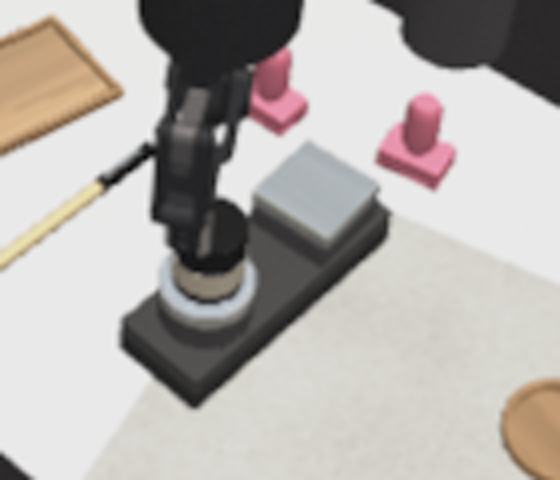

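The jar cap, at about (215,240) in the crop, lies under the gripper. The fingers line up with the view direction, which matches the numbers, so I'll descend and grip.

Request:
{"fn": "step_arm", "kwargs": {"rows": [[-1, -0.0016, 0.0015, 0.02, 0], [-1, 0, 0, 0.02, 0], [-1, 0, 0, 0.0145, 0], [-1, 0, 0, 0, 0], [-1, 0, 0, 0, 0], [-0.5, 0, 0, 0, 0], [-0.1, 0, 0, 0, 0], [0.2, 0, 0, 0, 0], [0.4, 0, 0, 0, 0], [0.6, 0, 0, 0, 0], [0.6, 0, 0, 0, 0], [0.6, 0, 0, 0, 0]], "grip_force": 25}}

```text
time: 13.5
position: [0.4932, -0.1195, 0.0952]
orientation: [[-0.523, 0.852, 0.001], [0.852, 0.523, -0.0], [-0.001, 0.001, -1.0]]
contact_force: [-1.1, -0.4, 7.6]
opening: 0.0396
finger_force: 24.4
```

```bash
python3 go.py .5883 -.2972 .035 121.5
```

```text
t 13.5 pos [ 0.4932 -0.1195  0.0952] yaw 121.54 tilt -1.0 open 0.0396 F [-1.1 -0.4  7.6] ff 24.359353948384523 q [-14.  22. 115.  -0.  43. -45.]
turn 0.04 shift [-0.2012 -0.0118  0.0602]
```

Request:
{"fn": "step_arm", "kwargs": {"rows": [[0.6, 0, 0, -0.005, 0], [0.6, 0, 0, -0.01, 0], [0.6, 0, 0, -0.02, 0], [0.6, 0, 0, -0.02, 0], [0.6, 0, 0, -0.015, 0], [0.6, -0.0225, -0.0013, 0, 0], [0.6, -0.0225, -0.0013, 0, 0], [0.6, -0.0225, -0.0013, 0, 0], [0.6, -0.0225, -0.0013, 0, 0], [0.6, -0.0225, -0.0013, 0, 0], [0.6, -0.0225, -0.0013, 0, 0], [0.6, -0.0225, -0.0013, 0, 0], [0.6, -0.0225, -0.0013, 0, 0], [0.6, -0.0212, -0.0014, 0, 0], [0.6, 0, 0, 0.02, 0], [0.6, 0, 0, 0.03, 0], [0.6, 0, 0, 0.03, 0], [0.6, 0, 0, 0.02, 0], [0.6, 0, 0, 0.01, 0], [0.6, 0, 0, 0, 0]]}}

```text
time: 15.17
position: [0.5868, -0.2963, 0.0525]
orientation: [[-0.523, 0.852, -0.003], [0.852, 0.523, 0.002], [0.003, -0.002, -1.0]]
contact_force: [-0.1, 0.0, -0.5]
opening: 0.039
finger_force: 25.4
```

Request:
{"fn": "step_arm", "kwargs": {"rows": [[0.6, 0, 0, 0, 0]]}}

```text
time: 15.25
position: [0.5884, -0.2971, 0.055]
orientation: [[-0.523, 0.852, 0.0], [0.852, 0.523, -0.0], [-0.0, 0.0, -1.0]]
contact_force: [-0.0, -0.7, -0.8]
opening: 0.0391
finger_force: 25.4
```

```bash
python3 go.py .5883 -.2972 .0382 121.5;python3 v.py a4 side 230 350 330 470
```

```text
t 15.25 pos [ 0.5884 -0.2971  0.055 ] yaw 121.54 tilt -1.0 open 0.0391 F [-0.  -0.7 -0.8] ff 25.402148365974426 q [-27.  36.  96.   0.  48. -58.]
turn 0.04 shift [-0.0001 -0.0001  0.0168]
```

View pics/a4.png

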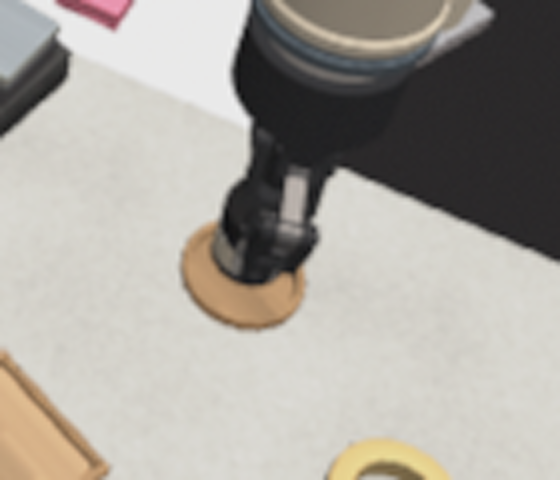

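The jar, bottom at about (240,275) in the crop, hangs over the small round holder centred at about (243,278). I'll lower it and release.

Request:
{"fn": "step_arm", "kwargs": {"rows": [[0.6, 0, 0, 0.006, 0], [0.6, 0, 0, 0.005, 0], [0.6, 0, 0, 0.003, 0], [0.6, 0, 0, 0.002, 0], [0.6, 0, 0, 0.001, 0], [0.6, 0, 0, 0, 0], [0.6, 0, 0, 0, 0]]}}

```text
time: 15.88
position: [0.588, -0.2969, 0.0382]
orientation: [[-0.523, 0.852, -0.0], [0.852, 0.523, -0.0], [-0.0, -0.0, -1.0]]
contact_force: [-3.1, 0.8, 9.2]
opening: 0.0394
finger_force: 26.1
```

Request:
{"fn": "step_arm", "kwargs": {"rows": [[0.4, 0, 0, 0, 0], [0.2, 0, 0, 0, 0], [-0.1, 0, 0, 0, 0], [-0.4, 0, 0, 0, 0], [-0.7, 0, 0, 0, 0], [-1, 0, 0, 0, 0], [-1, 0, 0, 0, 0], [-1, 0, 0, -0.01, 0], [-1, 0, 0, -0.025, 0], [-1, 0, 0, -0.035, 0], [-1, 0, 0, -0.03, 0], [-1, 0, 0, -0.03, 0], [-1, 0, 0, 0, -6.6], [-1, 0, 0, 0, -6.6], [-1, 0, 0, 0, -6.6], [-1, 0, 0, 0, -6.6], [-1, 0, 0, 0, -6.6], [-1, 0, 0, 0, -6.6], [-1, 0, 0, 0, -6.6], [-1, 0, 0, 0, -6.6]]}}

```text
time: 17.55
position: [0.5881, -0.2969, 0.1681]
orientation: [[-0.996, 0.093, 0.0], [0.093, 0.996, -0.0], [-0.0, -0.0, -1.0]]
contact_force: [0.3, 1.0, -0.1]
opening: 0.0856
finger_force: 0.0
```

Request:
{"fn": "step_arm", "kwargs": {"rows": [[-1, 0, 0, 0, -6.6], [-1, 0, 0, 0, -6.6], [-1, 0, 0, 0, 0], [-1, 0, 0, 0, 0]]}}

```text
time: 17.88
position: [0.5881, -0.2969, 0.1679]
orientation: [[-0.992, -0.128, 0.0], [-0.128, 0.992, -0.0], [-0.0, -0.0, -1.0]]
contact_force: [-0.1, 0.2, 0.3]
opening: 0.0856
finger_force: 0.0
```

```bash
cat > m2.py <<'E'
from h import *
import sys
fs=[grab_frame("top"),grab_frame("side")]
NO=np.zeros((420,560),bool)
for a in sys.argv[1:]:
    n,z,x,y,yaw=a.split(','); z,x,y=float(z),float(x),float(y)
    M=[pick(f,n,proj(f,np.array([[x,y,z+.02]]))[0]) for f in fs]
    for vs in ([0],[1],[0,1]):
        vs=[v for v in vs if M[v] is not None]
        if vs:
            p,e=fit([fs[v] for v in vs],n,z,[x,y,np.radians(float(yaw)),1],[M[v] for v in vs],[NO]*len(vs)); print(n,vs,np.round(p[:2],4),round(np.degrees(p[2]),1),round(e,3))
f=[f['color'][:,:,::-1] for f in fs]
cv2.imwrite("pics/m2.png",np.hstack([f[0][135:300,125:435],f[1][150:315,140:430]]))
E
python3 m2.py pad_tin_mid,.03,.582,-.116,7 clip_tin_mid,.03,.4885,-.118,0 jar_mid,.003,.588,-.297,0 stamp_mid,.003,.594,.288,165; python3 go.py .582 -.116 .12 187.5
```

```text
pad_tin_mid [0] [ 0.583  -0.1174] 7.1 0.094
pad_tin_mid [1] [ 0.5819 -0.1153] 11.0 0.111
pad_tin_mid [0, 1] [ 0.5828 -0.117 ] 6.7 0.112
clip_tin_mid [0] [ 0.4908 -0.1197] 9.7 0.063
clip_tin_mid [1] [ 0.4898 -0.1188] 7.3 0.039
clip_tin_mid [0, 1] [ 0.4903 -0.1192] 15.1 0.059
jar_mid [0] [ 0.5701 -0.2887] 26.7 2.239
jar_mid [1] [ 0.5888 -0.2939] 3.7 0.083
jar_mid [0, 1] [ 0.5882 -0.294 ] 20.7 1.18
stamp_mid [0] [0.593  0.2902] 166.1 0.148
stamp_mid [1] [0.5944 0.2945] 153.4 0.31
stamp_mid [0, 1] [0.5934 0.2908] 166.8 0.244
t 18.38 pos [ 0.5881 -0.2969  0.1673] yaw -172.48 tilt -1.0 open 0.0854 F [-0.5 -0.5 -0.4] ff 0.0 q [ -27.   28.   93.   -0.   59. -124.]
turn 0.02 shift [-0.0176  0.1801  0.0473]
```

Request:
{"fn": "step_arm", "kwargs": {"rows": [[-1, -0.003, 0.0299, 0, 0], [-1, -0.003, 0.0299, 0, 0], [-1, -0.003, 0.0299, 0, 0], [-1, -0.003, 0.0299, 0, 0], [-1, -0.003, 0.0299, 0, 0], [-1, -0.003, 0.0297, 0, 0], [-1, 0, 0, 0.025, 0], [-1, 0, 0, 0.025, 0], [-1, 0, 0, 0.02, 0], [-1, 0, 0, 0, 0], [-1, 0, 0, 0, 0]]}}

```text
time: 19.3
position: [0.5817, -0.1167, 0.0967]
orientation: [[-0.991, -0.131, -0.002], [-0.131, 0.991, 0.0], [0.002, 0.001, -1.0]]
contact_force: [-0.4, -0.5, -0.4]
opening: 0.0856
finger_force: 0.0
```

```bash
python3 go.py .5828 -.1168 .057 187.5; python3 v.py a5 side 180 300 250 390
```

```text
t 19.3 pos [ 0.5817 -0.1167  0.0967] yaw -172.46 tilt -1.0 open 0.0856 F [-0.4 -0.5 -0.4] ff 0.0 q [ -11.   28.  104.   -0.   48. -109.]
turn 0.04 shift [-0.001  -0.0002  0.0397]
```

View pics/a5.png

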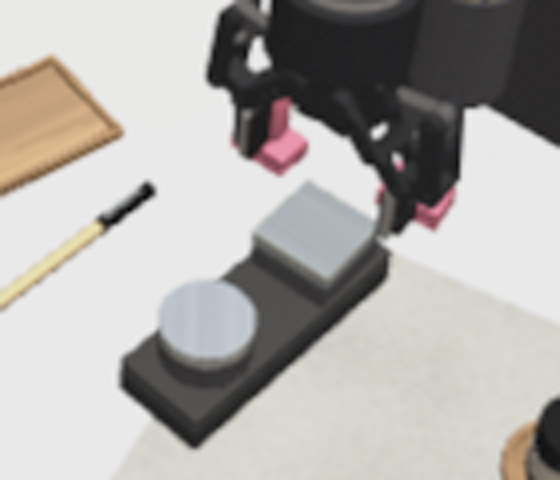

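The fingers straddle the square tin, at about (320,235) in the crop, and are clear of the pink stamps. I'll descend and grip.

Request:
{"fn": "step_arm", "kwargs": {"rows": [[-1, 0, 0, 0.02, 0], [-1, 0, 0, 0.02, 0], [-1, 0, 0, 0, 0], [-0.6, 0, 0, 0, 0], [-0.3, 0, 0, 0, 0], [0, 0, 0, 0, 0], [0.3, 0, 0, 0, 0], [0.3, 0, 0, 0, 0], [0.3, 0, 0, 0, 0], [0.3, 0, 0, 0, 0]], "grip_force": 30}}

```text
time: 20.18
position: [0.5836, -0.1172, 0.0592]
orientation: [[-0.991, -0.131, 0.003], [-0.131, 0.991, -0.001], [-0.003, -0.001, -1.0]]
contact_force: [-1.7, 0.9, 6.4]
opening: 0.0531
finger_force: 31.7
```

```bash
python3 go.py .4137 -.2744 .031 173.5
```

```text
t 20.18 pos [ 0.5836 -0.1172  0.0592] yaw -172.46 tilt -1.0 open 0.0531 F [-1.7  0.9  6.4] ff 31.736384332180023 q [ -12.   31.  105.   -0.   44. -109.]
turn 14.04 shift [ 0.151  -0.1754  0.0282]
```

Request:
{"fn": "step_arm", "kwargs": {"rows": [[0.3, 0, 0, -0.004, 0], [0.3, 0, 0, -0.01, 0], [0.3, 0, 0, -0.02, 0], [0.3, 0, 0, -0.02, 0], [0.3, 0, 0, -0.016, 0], [0.3, 0, 0, 0, 7], [0.3, 0, 0, 0, 7], [0.3, 0.0168, -0.0195, 0, 0], [0.3, 0.0168, -0.0195, 0, 0], [0.3, 0.0168, -0.0195, 0, 0], [0.3, 0.0168, -0.0195, 0, 0], [0.3, 0.0168, -0.0195, 0, 0], [0.3, 0.0168, -0.0195, 0, 0], [0.3, 0.0168, -0.0195, 0, 0], [0.3, 0.0168, -0.0195, 0, 0], [0.3, 0.0168, -0.0195, 0, 0], [0.3, 0, 0, 0.02, 0], [0.3, 0, 0, 0.025, 0], [0.3, 0, 0, 0.02, 0], [0.3, 0, 0, 0.01, 0]]}}

```text
time: 21.85
position: [0.4116, -0.2741, 0.0514]
orientation: [[-0.994, 0.113, -0.001], [0.113, 0.994, 0.001], [0.001, 0.001, -1.0]]
contact_force: [0.3, 0.3, -1.8]
opening: 0.0533
finger_force: 32.2
```

Request:
{"fn": "step_arm", "kwargs": {"rows": [[0.3, 0, 0, 0, 0], [0.3, 0, 0, 0, 0]]}}

```text
time: 22.02
position: [0.4126, -0.2743, 0.0527]
orientation: [[-0.994, 0.112, -0.0], [0.112, 0.994, 0.0], [0.0, 0.0, -1.0]]
contact_force: [-0.1, -0.7, -0.5]
opening: 0.0527
finger_force: 32.2
```

```bash
python3 go.py .4137 -.2744 .0322 173.5;python3 v.py a6 side 270 400 260 400
```

```text
t 22.02 pos [ 0.4126 -0.2743  0.0527] yaw 173.55 tilt -1.0 open 0.0527 F [-0.1 -0.7 -0.5] ff 32.21959367394447 q [ -34.   26.  117.    0.   37. -117.]
turn 0.05 shift [-0.0012  0.      0.0205]
```

View pics/a6.png

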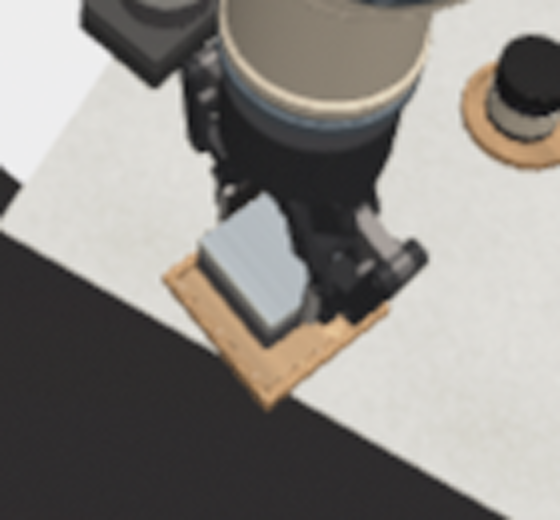

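The square tin hangs parallel over the square holder, its near corner at (265,340) against the holder's at (268,405) in the crop. That offset fits its height. I'll lower it.

Request:
{"fn": "step_arm", "kwargs": {"rows": [[0.3, -0.0012, 0, 0.007, 0], [0.3, 0, 0, 0.006, 0], [0.3, 0, 0, 0.004, 0], [0.3, 0, 0, 0.002, 0], [0.3, 0, 0, 0.001, 0], [0.3, 0, 0, 0.001, 0], [0.3, 0, 0, 0, 0], [0.3, 0, 0, 0, 0]]}}

```text
time: 22.73
position: [0.4134, -0.2742, 0.0322]
orientation: [[-0.994, 0.112, -0.0], [0.112, 0.994, 0.0], [0.001, 0.0, -1.0]]
contact_force: [-4.1, 3.2, 14.8]
opening: 0.0532
finger_force: 34.0
```

Request:
{"fn": "step_arm", "kwargs": {"rows": [[0.1, 0, 0, 0, 0], [-0.1, 0, 0, 0, 0], [-0.4, 0, 0, 0, 0], [-0.7, 0, 0, 0, 0], [-1, 0, 0, 0, 0], [-1, 0, 0, 0, 0], [-1, 0, 0, -0.01, 0], [-1, 0, 0, -0.025, 0], [-1, 0, 0, -0.03, 0], [-1, 0, 0, -0.03, 0], [-1, 0, 0, 0, 0], [-1, 0, 0, 0, 0]]}}

```text
time: 23.73
position: [0.4147, -0.2752, 0.1285]
orientation: [[-0.994, 0.112, 0.004], [0.112, 0.994, -0.002], [-0.004, -0.002, -1.0]]
contact_force: [-0.5, -0.4, 0.3]
opening: 0.0858
finger_force: 0.0
```

```bash
python3 m2.py clip_tin_mid,.03,.4903,-.1192,0 ; python3 go.py .4903 -.1192 .057 173.5
```

```text
clip_tin_mid [0] [ 0.4903 -0.12  ] 10.8 0.141
clip_tin_mid [1] [ 0.4888 -0.1169] 2.7 0.363
clip_tin_mid [0, 1] [ 0.4891 -0.1182] 10.7 0.275
t 23.93 pos [ 0.4129 -0.274   0.1254] yaw 173.54 tilt -1.0 open 0.0852 F [-0.4 -0.7 -0.5] ff 0.0 q [ -34.   18.  115.   -0.   46. -117.]
turn 0.04 shift [-0.0594  0.1626  0.0684]
```

Request:
{"fn": "step_arm", "kwargs": {"rows": [[-1, -0.0099, 0.0271, 0, 0], [-1, -0.0099, 0.0271, 0, 0], [-1, -0.0099, 0.0271, 0, 0], [-1, -0.0099, 0.0271, 0, 0], [-1, -0.0099, 0.0271, 0, 0], [-1, -0.0099, 0.0271, 0, 0], [-1, 0, 0, 0.02, 0], [-1, 0, 0, 0.01, 0], [-1, 0, 0, 0, 0], [-1, 0, 0, 0, 0]]}}

```text
time: 24.77
position: [0.4895, -0.1197, 0.0951]
orientation: [[-0.994, 0.113, -0.003], [0.113, 0.994, 0.001], [0.004, 0.0, -1.0]]
contact_force: [0.5, 0.6, 0.1]
opening: 0.0854
finger_force: 0.0
```

```bash
python3 go.py .4903 -.1192 .057 173.5; python3 v.py a7 side 200 310 250 390
```

```text
t 24.77 pos [ 0.4895 -0.1197  0.0951] yaw 173.52 tilt -1.0 open 0.0854 F [0.5 0.6 0.1] ff 0.0 q [-14.  22. 115.  -0.  43. -97.]
turn 0.02 shift [-0.0007  0.0006  0.0381]
```

View pics/a7.png

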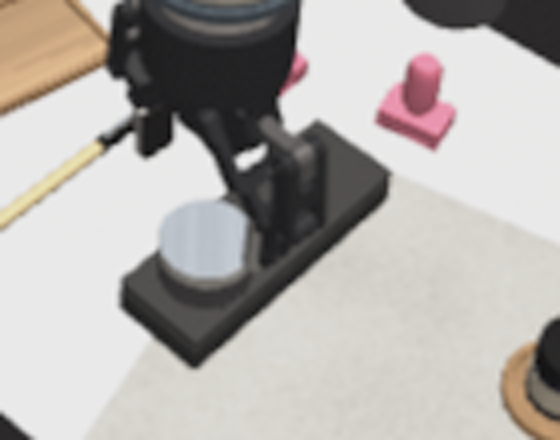

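The round tin, at about (208,250) in the crop, lies between the fingers and stands alone on the pencil tin. I'll descend and grip.

Request:
{"fn": "step_arm", "kwargs": {"rows": [[-1, 0, 0, 0.02, 0], [-1, 0, 0, 0.018, 0], [-1, 0, 0, 0, 0], [-0.6, 0, 0, 0, 0], [-0.3, 0, 0, 0, 0], [0, 0, 0, 0, 0], [0.3, 0, 0, 0, 0], [0.3, 0, 0, 0, 0], [0.3, 0, 0, 0, 0], [0.3, 0, 0, 0, 0]], "grip_force": 30}}

```text
time: 25.65
position: [0.4916, -0.12, 0.0597]
orientation: [[-0.994, 0.113, 0.002], [0.113, 0.994, -0.001], [-0.002, -0.0, -1.0]]
contact_force: [-2.0, -0.9, 7.4]
opening: 0.0526
finger_force: 30.9
```

```bash
python3 go.py .4423 .2912 .032 173.5
```

```text
t 25.65 pos [ 0.4916 -0.12    0.0597] yaw 173.54 tilt -1.0 open 0.0526 F [-2.  -0.9  7.4] ff 30.858822986483574 q [-14.  25. 116.  -0.  38. -97.]
turn 0.04 shift [0.0955 0.403  0.0277]
```

Request:
{"fn": "step_arm", "kwargs": {"rows": [[0.3, 0, 0, -0.004, 0], [0.3, 0, 0, -0.01, 0], [0.3, 0, 0, -0.02, 0], [0.3, 0, 0, -0.025, 0], [0.3, 0, 0, -0.021, 0], [0.3, 0.0064, 0.0269, 0, 0], [0.3, 0.0064, 0.0269, 0, 0], [0.3, 0.0064, 0.0269, 0, 0], [0.3, 0.0064, 0.0269, 0, 0], [0.3, 0.0064, 0.0269, 0, 0], [0.3, 0.0064, 0.0269, 0, 0], [0.3, 0.0064, 0.0269, 0, 0], [0.3, 0.0064, 0.0269, 0, 0], [0.3, 0.0064, 0.0269, 0, 0], [0.3, 0.0064, 0.0269, 0, 0], [0.3, 0.0064, 0.0269, 0, 0], [0.3, 0.0064, 0.0269, 0, 0], [0.3, 0.0064, 0.0269, 0, 0], [0.3, 0.0064, 0.0269, 0, 0], [0.3, 0.006, 0.0264, 0, 0]]}}

```text
time: 27.32
position: [0.4409, 0.2932, 0.1395]
orientation: [[-0.994, 0.112, 0.001], [0.112, 0.994, 0.001], [-0.001, 0.001, -1.0]]
contact_force: [1.3, 0.5, -0.6]
opening: 0.0529
finger_force: 31.9
```

Request:
{"fn": "step_arm", "kwargs": {"rows": [[0.3, 0, 0, 0.02, 0], [0.3, 0, 0, 0.025, 0], [0.3, 0, 0, 0.025, 0], [0.3, 0, 0, 0.015, 0], [0.3, 0, 0, 0.005, 0], [0.3, 0, 0, 0, 0], [0.3, 0, 0, 0, 0]]}}

```text
time: 27.9
position: [0.4417, 0.2919, 0.0493]
orientation: [[-0.994, 0.113, 0.001], [0.113, 0.994, 0.0], [-0.001, 0.001, -1.0]]
contact_force: [0.8, -0.3, -0.6]
opening: 0.0525
finger_force: 32.0
```

```bash
python3 go.py .4423 .2912 .0327 173.5;python3 v.py a8 side 120 240 110 250
```

```text
t 27.9 pos [0.4417 0.2919 0.0493] yaw 173.54 tilt -1.0 open 0.0525 F [ 0.8 -0.3 -0.6] ff 31.95562094449997 q [ 33.  28. 113.   0.  39. -50.]
turn 0.04 shift [-0.0007 -0.0007  0.0166]
```

View pics/a8.png

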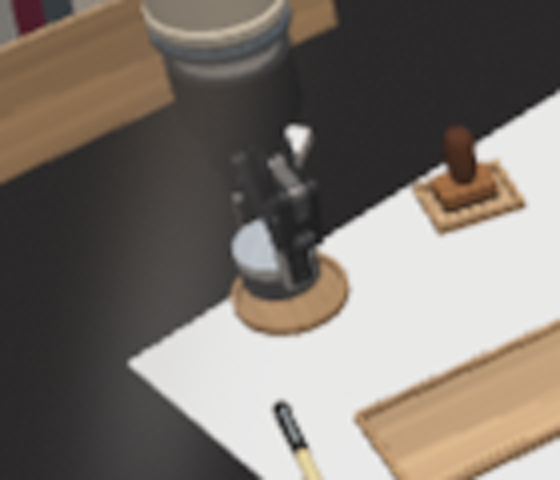

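The round tin, centre at about (276,262), hangs over the large round holder at (290,290). Perspective explains most of that offset, leaving about 3 mm. The stamp sits in its holder at (470,190). I'll lower the tin.

Request:
{"fn": "step_arm", "kwargs": {"rows": [[0.3, -0.0008, -0.001, 0.006, 0], [0.3, 0, 0, 0.005, 0], [0.3, 0, 0, 0.003, 0], [0.3, 0, 0, 0.002, 0], [0.3, 0, 0, 0.001, 0], [0.3, 0, 0, 0, 0], [0.3, 0, 0, 0, 0]]}}

```text
time: 28.53
position: [0.4418, 0.2905, 0.0326]
orientation: [[-0.994, 0.112, -0.0], [0.112, 0.994, -0.0], [0.0, -0.0, -1.0]]
contact_force: [-6.6, -3.6, 21.0]
opening: 0.0523
finger_force: 33.9
```

Request:
{"fn": "step_arm", "kwargs": {"rows": [[0.1, 0, 0, 0, 0], [-0.1, 0, 0, 0, 0], [-0.4, 0, 0, 0, 0], [-0.7, 0, 0, 0, 0], [-1, 0, 0, 0, 0], [-1, 0, 0, 0, 0], [-1, 0, 0, -0.01, 0], [-1, 0, 0, -0.025, 0], [-1, 0, 0, -0.03, 0], [-1, 0, 0, -0.03, 0], [-1, 0, 0, 0, -4.2], [-1, 0, 0, 0, -4.2], [-1, 0, 0, 0, 0]]}}

```text
time: 29.62
position: [0.4422, 0.2908, 0.1275]
orientation: [[-0.999, -0.037, 0.001], [-0.037, 0.999, 0.001], [-0.001, 0.001, -1.0]]
contact_force: [-0.6, -0.4, 0.4]
opening: 0.0852
finger_force: 0.0
```

```bash
python3 m2.py pencil_tin_mid,0,.537,-.118,2 pad_tin_mid,.003,.4137,-.2744,-6.5 jar_mid,.003,.5885,-.297,0 ; python3 go.py .537 -.118 .028 182
```

```text
pencil_tin_mid [0] [ 0.5369 -0.1175] 1.9 0.045
pencil_tin_mid [1] [ 0.536  -0.1162] 3.0 0.079
pencil_tin_mid [0, 1] [ 0.5367 -0.1174] 2.2 0.064
pad_tin_mid [0] [ 0.4125 -0.2727] -8.0 0.083
pad_tin_mid [1] [ 0.4108 -0.2715] -6.8 0.063
pad_tin_mid [0, 1] [ 0.4117 -0.272 ] -6.7 0.081
jar_mid [0] [ 0.5901 -0.2962] 4.0 0.048
jar_mid [1] [ 0.5881 -0.2949] 1.3 0.083
jar_mid [0, 1] [ 0.5891 -0.2952] 14.9 0.088
t 30.02 pos [0.4418 0.2905 0.126 ] yaw -178.1 tilt -1.0 open 0.0855 F [-0.4 -0.3  0.3] ff 0.0 q [ 33.  21. 111.   0.  48. -59.]
turn -0.1 shift [-0.0809 -0.4116  0.098 ]
```

Request:
{"fn": "step_arm", "kwargs": {"rows": [[-1, -0.0062, -0.0316, 0, 0], [-1, -0.0062, -0.0316, 0, 0], [-1, -0.0062, -0.0316, 0, 0], [-1, -0.0062, -0.0316, 0, 0], [-1, -0.0062, -0.0316, 0, 0], [-1, -0.0062, -0.0316, 0, 0], [-1, -0.0062, -0.0316, 0, 0], [-1, -0.0062, -0.0316, 0, 0], [-1, -0.0062, -0.0316, 0, 0], [-1, -0.0062, -0.0316, 0, 0], [-1, -0.0062, -0.0316, 0, 0], [-1, -0.0062, -0.0316, 0, 0], [-1, -0.0063, -0.0318, 0, 0], [-1, 0, 0, 0.025, 0], [-1, 0, 0, 0.025, 0], [-1, 0, 0, 0, 0], [-1, 0, 0, 0, 0]]}}

```text
time: 31.43
position: [0.5353, -0.1173, 0.0753]
orientation: [[-0.999, -0.033, -0.003], [-0.033, 0.999, 0.001], [0.003, 0.001, -1.0]]
contact_force: [-1.0, -0.5, 1.2]
opening: 0.0854
finger_force: 0.0
```

```bash
python3 go.py .5367 -.1174 .028 182; python3 v.py a9 side 200 310 250 390
```

```text
t 31.43 pos [ 0.5353 -0.1173  0.0753] yaw -178.09 tilt -1.0 open 0.0854 F [-1.  -0.5  1.2] ff 0.0 q [ -13.   27.  110.    0.   43. -104.]
turn -0.09 shift [-0.0014 -0.0002  0.0473]
```

View pics/a9.png

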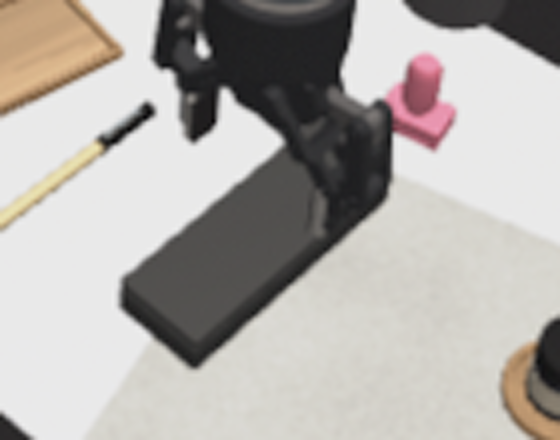

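The pencil tin is bare, its lid running from (125,285) to (385,190), and the fingers are either side of its middle. I'll descend and grip.

Request:
{"fn": "step_arm", "kwargs": {"rows": [[-1, 0, 0, 0.02, 0], [-1, 0, 0, 0.015, 0], [-1, 0, 0, 0.012, 0], [-1, 0, 0, 0, 0], [-0.7, 0, 0, 0, 0], [-0.4, 0, 0, 0, 0], [-0.1, 0, 0, 0, 0], [0.1, 0, 0, 0, 0], [0.2, 0, 0, 0, 0], [0.2, 0, 0, 0, 0], [0.2, 0, 0, 0, 0]], "grip_force": 45}}

```text
time: 32.4
position: [0.5374, -0.1176, 0.0308]
orientation: [[-0.999, -0.034, 0.002], [-0.034, 0.999, -0.0], [-0.002, -0.001, -1.0]]
contact_force: [-1.1, 1.5, 6.5]
opening: 0.0583
finger_force: 48.1
```

```bash
python3 go.py .4981 .1086 .031 171.3
```

```text
t 32.4 pos [ 0.5374 -0.1176  0.0308] yaw -178.05 tilt -1.0 open 0.0583 F [-1.1  1.5  6.5] ff 48.07688008993864 q [ -13.   31.  111.   -0.   38. -104.]
turn 10.65 shift [ 7.310e-02  2.177e-01 -2.000e-04]
```

Request:
{"fn": "step_arm", "kwargs": {"rows": [[0.2, 0, 0, -0.003, 0], [0.2, 0, 0, -0.007, 0], [0.2, 0, 0, -0.015, 0], [0.2, 0, 0, -0.02, 0], [0.2, 0, 0, -0.015, 0], [0.2, 0, 0, 0, 3.6], [0.2, 0, 0, 0, 3.6], [0.2, 0, 0, 0, 3.4], [0.2, 0.008, 0.0242, 0, 0], [0.2, 0.008, 0.0242, 0, 0], [0.2, 0.008, 0.0242, 0, 0], [0.2, 0.008, 0.0242, 0, 0], [0.2, 0.008, 0.0242, 0, 0], [0.2, 0.008, 0.0242, 0, 0], [0.2, 0.008, 0.0242, 0, 0], [0.2, 0.008, 0.0242, 0, 0], [0.2, 0.0084, 0.0241, 0, 0], [0.2, 0, 0, 0.015, 0], [0.2, 0, 0, 0.015, 0], [0.2, 0, 0, 0.01, 0]]}}

```text
time: 34.07
position: [0.4974, 0.1092, 0.0491]
orientation: [[-0.989, 0.149, 0.0], [0.149, 0.989, 0.0], [-0.0, 0.0, -1.0]]
contact_force: [0.3, -0.3, -3.2]
opening: 0.0584
finger_force: 49.6
```

Request:
{"fn": "step_arm", "kwargs": {"rows": [[0.2, 0, 0, 0, 0], [0.2, 0, 0, 0, 0], [0.2, 0, 0, 0, 0]]}}

```text
time: 34.32
position: [0.4981, 0.1084, 0.0499]
orientation: [[-0.989, 0.151, 0.0], [0.151, 0.989, 0.0], [-0.0, 0.0, -1.0]]
contact_force: [0.3, -0.6, -2.7]
opening: 0.0585
finger_force: 49.6
```

```bash
python3 go.py .4985 .1086 .0338 171.3;python3 v.py a10 side 150 270 160 310
```

```text
t 34.32 pos [0.4981 0.1084 0.0499] yaw 171.31 tilt -1.0 open 0.0585 F [ 0.3 -0.6 -2.7] ff 49.56920564174652 q [ 12.  27. 116.   0.  37. -69.]
turn 0.01 shift [-0.0004  0.0002  0.0161]
```

View pics/a10.png

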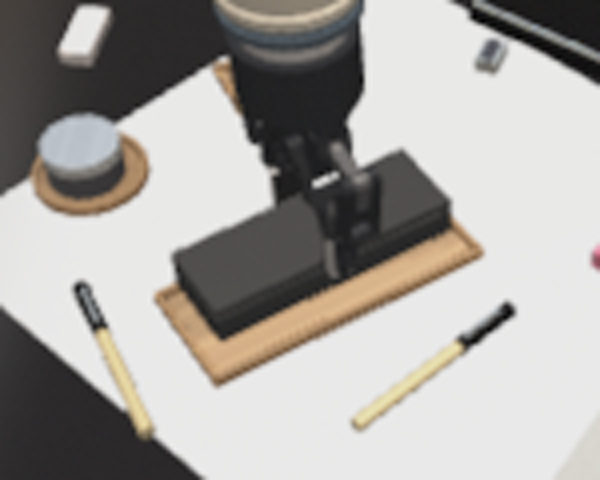

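The pencil tin, near corner at (220,335), hangs parallel over the long holder, whose near corner is at (218,383). The offset fits its height. The round tin sits in its holder at (85,160). I'll lower the pencil tin.

Request:
{"fn": "step_arm", "kwargs": {"rows": [[0.2, 0, 0, 0.006, 0], [0.2, 0, 0, 0.005, 0], [0.2, 0, 0, 0.003, 0], [0.2, 0, 0, 0.002, 0], [0.2, 0, 0, 0.001, 0], [0.2, 0, 0, 0, 0], [0.2, 0, 0, 0, 0]]}}

```text
time: 34.95
position: [0.4975, 0.1085, 0.0337]
orientation: [[-0.989, 0.151, -0.0], [0.151, 0.989, -0.0], [0.0, -0.0, -1.0]]
contact_force: [-8.8, -2.0, 25.8]
opening: 0.0584
finger_force: 53.0
```

Request:
{"fn": "step_arm", "kwargs": {"rows": [[0, 0, 0, 0, 0], [-0.2, 0, 0, 0, 0], [-0.5, 0, 0, 0, 0], [-0.8, 0, 0, 0, 0], [-1, 0, 0, 0, 0], [-1, 0, 0, 0, 0], [-1, 0, 0, -0.01, 0], [-1, 0, 0, -0.025, 0], [-1, 0, 0, -0.035, 0], [-1, 0, 0, -0.035, 0], [-1, 0, -0.035, -0.01, 0], [-1, 0, -0.035, -0.01, 0], [-1, 0, -0.035, -0.01, 0], [-1, 0, -0.035, 0, 0], [-1, 0, -0.035, 0, 0], [-1, 0, -0.035, 0, 0], [-1, 0, 0, 0, 0], [-1, 0, 0, 0, 0]]}}

```text
time: 36.45
position: [0.4657, -0.1004, 0.1678]
orientation: [[-0.988, 0.154, 0.0], [0.154, 0.988, -0.0], [-0.0, 0.0, -1.0]]
contact_force: [0.5, 0.6, -0.1]
opening: 0.0855
finger_force: 0.0
```

```bash
python3 m2.py pencil_tin_mid,.003,.498,.1086,-8.7 pad_tin_mid,.003,.4137,-.2744,-6.5 clip_tin_mid,.003,.442,.291,0 stamp_mid,.003,.5938,.2876,165 jar_mid,.003,.5885,-.297,0; python3 go.py
```

```text
pencil_tin_mid [0] [0.4982 0.1099] -9.2 0.043
pencil_tin_mid [1] [0.4959 0.1141] -7.5 0.151
pencil_tin_mid [0, 1] [0.4977 0.1099] -8.3 0.106
pad_tin_mid [0] [ 0.4139 -0.2757] -12.9 1.387
pad_tin_mid [1] [ 0.4108 -0.2717] -9.1 0.126
pad_tin_mid [0, 1] [ 0.412  -0.2726] -5.7 0.771
clip_tin_mid [0] [0.4416 0.2922] 11.8 0.067
clip_tin_mid [1] [0.44   0.2943] 9.0 0.063
clip_tin_mid [0, 1] [0.4407 0.2931] 6.3 0.076
stamp_mid [0] [0.5945 0.29  ] 165.2 0.192
stamp_mid [1] [0.5929 0.2907] 163.3 0.141
stamp_mid [0, 1] [0.5935 0.2905] 166.7 0.175
jar_mid [0] [ 0.5895 -0.2956] 10.5 0.081
jar_mid [1] [ 0.5881 -0.293 ] 4.7 0.241
jar_mid [0, 1] [ 0.5895 -0.2945] 1.1 0.171
t 37.05 pos [ 0.4661 -0.0986  0.1673] yaw 171.38 tilt -1.0 open 0.0855 F [-0.8 -0.4  0.2] ff 0.0 q [-12.  13. 116.  -0.  51. -94.]
```

View pics/m2.png

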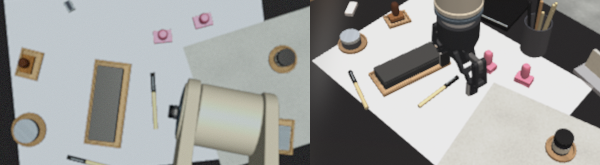

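The picture shows the pencil tin, round tin, stamp and jar flat and centred in their holders, at (107,103), (28,130), (30,63) and (285,58). The square tin is mostly hidden by the arm, but it measured within about 3 mm of its holder's centre before and has not been touched since. I'm handing in.

```bash
python3 -c "
from cell import arm; print(arm.close_job())"
```

```text
the job is handed in; nothing more can be done
None
```

I handed the job in at about 37 s of the 144 s allowed, with all five things set down in their own holders; each measured within about 3 mm of its holder's centre. The hand-in call returned no verdict.

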